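# Turn a face-down trivet over against the edge of a chopping board

## Task

Two square trivets lie in front of the chopping board, and one of them was put down the wrong way up, with its cork backing on top. Push that one against the board's front edge and tip it up and over that edge, so that it ends lying flat on the board with the cork underneath and the glazed side up (it may stick out a little over the front edge). Leave the other trivet where it is.

Things in the scene. Friction and masses are not known exactly. Their poses are not given: they have to be found in the camera images.
- trivet_down_centre (a point): Centre, at half thickness, of the wrong-way-up trivet: loose slab 110 x 110 x 19 mm, about 0.25 kg, 16 mm blue stoneware, 3 mm brown cork sheet, now on top. The glazed face, now below, is bevelled: the lowest 12 mm of each side slope 14 mm inward, an undercut by which fingertips leaning forward can lift that side. z points out of the cork: up now, down at the end. One side is nearly parallel to the board's front edge, 5 to 40 mm from it.
- trivet_up_centre (a point): Centre of the other trivet, same size and make but right way up (blue bevelled face on top, cork below). z points out of the glazed side. It lies beside the first, 35 to 90 mm of free worktop between them; left or right varies. Leave it.
- board_edge (a point): Middle of the upper front edge of a striped wooden chopping board lying flat, immovable: 345 mm along this edge, 245 mm deep, top 21 mm above the worktop, front face upright. x points along the edge (to the robot's left), y level out of the front face towards the robot, z up. A trivet tipped up against this face falls flat onto the board once its centre is over the edge.

How it is judged (in metres and radians):
On the way:
1. the face-down trivet stands tipped up at the board's front edge (40 to 125 degrees from where it lay, its centre within 80 mm of the edge) (angle between trivet_down_centre's own z axis and vertical between 0.7 and 2.18 rad and y of trivet_down_centre in the frame of board_edge between -0.06 and 0.08 m), for 0.05 s.
At the end, for the whole second after the job is handed in: The trivet that was face down lies at rest on the board, cork side down and level within 11 degrees, its centre over the board (at least 5 mm behind the front edge) (angle between trivet_down_centre's own z axis and vertical above 2.95 rad and height (world z) of trivet_down_centre between 0.023 and 0.04 m and y of trivet_down_centre in the frame of board_edge between -0.2 and -0.005 m and x of trivet_down_centre in the frame of board_edge between -0.17 and 0.17 m and linear speed of trivet_down below 0.02 m/s); the robot touches nothing.
It fails at once if the other trivet is moved more than 30 mm (distance of trivet_up_centre from where it was at the start of the episode above 0.03 m).
It also fails if it takes over 38 s, if anything falls off the work surface, if the arm or the gripper's body presses on something with over 40 N, if the wrist force passes 120 N, or if a joint passes its speed limit or range.

## Robot

A 6-joint arm with a two-finger parallel gripper is mounted at the origin on a cart in front of the work surface, level with it; the furniture and walls round the work are solid. World frame = base frame: x ahead of the robot, y to its left, z up, the work surface at z = 0. Lengths are in mm, angles in degrees, forces in N, time in s.
With the tool pointing down it reaches from about 350 to 850 mm from the base axis. Payload 8.1 kg.
Tool frame: the origin (TCP) lies at the very end of the fingers, on their centre line; the grasp point (between the pads) lies 19 mm behind it; z points along the fingers, y is the direction in which the jaws open and shut (so a half turn about z gives the same grasp; the last joint's range is limited). The gripper opens to 85 mm and grips with 20 to 120 N. Pads are 22 mm wide; open, the fingers measure 114 mm over their backs; the gripper's body (76 mm by 85 mm) begins 54 mm behind the grasp point. The pads swing forward as they close: fully open they stand 13 mm farther back than shut.
Start: joints at [-74.164, 7.471, 85.268, -0, 87.261, -4.893], TCP at [212.395, -561.154, 231.292] pointing down, gripper open.
Joint ranges: [-169.43, 169.43], [-51.17, 129.36], [1.28, 143.12], [-76.62, 256.62], [0, 156.53], [-152.29, 152.29]. Speed limits (degrees/s): [136.94, 136.94, 159.86, 180, 180, 180].

## Interface

Orientations are given as [roll, pitch, yaw] about the fixed x, y, z axes, in that order (R = Rz(yaw) Ry(pitch) Rx(roll)).
In Python, from bench import r, eyes gives the robot as it stands. The module is installed in compiled form; this text tells all that it offers.
- The arm moves only by the tool play_rows, never from a script. Its argument "deltas" is a list of rows, each a list of 3 entries, a list of its own where there are three numbers: the shift along the tool's x, y, z in m, then the turn, a rotation vector about the tool's x, y, z in rad, then the closure, from 0 (fully open) to 1 (shut). A call has 1 to 8 rows; each row shifts and turns the pose as measured when the row begins, along the tool's axes as they then stand; what a row does not reach is not made up. A row lasts 1/8 s, in which the tool goes at most 62.5 mm and 10.7 degrees, less where a joint would pass 70% of its speed; a pose out of reach is approached as far as the arm can. A call with a gripper value outside its range is refused whole. The fingers move at their own pace and stop on an object; "force" is the grip in N (left out, the last holds). Time passes only in rows, so rows that do not move let the fingers close. It gives the time, the measured TCP pose, the force and the opening at its end, in the units of the state.
- r.sense(): the state, without advancing time (a new reading comes with each control period).
- eyes.snapshot(name): name is "scene" or "side" or "wrist"; returns the picture (420x560x3 uint8, red, green, blue); there is no depth.
- eyes.get_calibration(name): a dict with "mtx" (3x3 intrinsics, pixels), "D" ([k1, k2, p1, p2, k3] as OpenCV has them; the pictures are not rectified), "R" (3x3) and "t" (3): a world point X has camera coordinates R X + t; the wrist camera has in their place "T_tool_cam" (4x4, takes a point from camera to tool coordinates, whose origin is the TCP and whose axes are the flange's). Camera axes: x right, y down, z forward; pixel columns grow to the right and rows downward; lengths in mm; the calibration is good to about 2 mm. A picture is of the moment at which its call begins: read the wrist's pose just before it. get_calibration takes no time and is no camera call.
- r.hand_in(): hands the job in, once; it reports no verdict.
The state is a dict: "time": time; "joint_pos": joint angles; "qd": joint speeds; "joint_efforts": joint torques, N m; "tool_pos": TCP position; "tcp_rot": TCP orientation; "ft_force": force on the tool from outside, world axes, zero at the start; "wrist_torque": the same for the moment, N m; "finger_gap": finger opening in mm.
Only numpy, scipy, OpenCV 4.12 (cv2) and the standard library are available. Lean on these libraries where they do the work, as an engineer would, in place of code of your own. Each camera call takes 0.05 s, during which the arm holds its last target. There are 200 camera calls.

## Working session

There is one attempt and no reset: what is moved stays moved. The work goes in short steps, Python scripts to look and compute and a tool call to move; the robot and the scene stay as the last step left them, time stands still between calls to the robot, and variables do not carry over. Pictures are saved under pics/ and viewed, about 8 in all and at most 12, crops included, and the job is handed in when it is done.

Besides the shell and the picture viewer there is one more tool, called as name([rows], argument=value, ...), one row to a line, values as JSON. play_rows: Moves the arm, as the interface text tells. Its arguments: {"type":"object","properties":{"deltas":{"type":"array"},"force":{"type":"number"}},"required":["deltas"]}

```bash
mkdir -p pics; ls; python3 - <<'E'
from bench import r, eyes
import cv2,numpy as np
s=r.sense();print(s)
ims=[]
for n in("scene","side"):
    im=eyes.snapshot(n);cv2.imwrite(f"pics/{n}0.png",im[:,:,::-1])
    c=eyes.get_calibration(n);print(n,{k:np.round(np.array(v),3).tolist() for k,v in c.items()})
print(eyes.get_calibration("wrist"))
E
```

```text
pics
{'time': 0.0, 'joint_pos': array([-7.41643769e+01,  7.51466005e+00,  8.53304875e+01,  6.39042793e-04,
        8.72615063e+01, -4.89271070e+00]), 'qd': array([-0.00791271,  0.02382124, -0.02436238, -0.11238087, -0.0494201 ,
       -0.01188179]), 'joint_efforts': array([ 8.79366962e-04, -5.69396281e+01, -5.00546765e+01, -3.58782481e-04,
        1.47577445e-02, -4.00031837e-06]), 'tool_pos': array([ 212.23799146, -560.61292209,  230.23752565]), 'tcp_rot': array([-1.79893789e+02, -9.73244773e-03,  2.07282936e+01]), 'ft_force': array([ 0.80053306,  0.44724411, -0.22295772]), 'wrist_torque': array([-0.0590522 , -0.01311635, -0.00273635]), 'finger_gap': 85.63269856014968}
scene {'mtx': [[452.979, 0.0, 279.2], [0.0, 452.979, 213.426], [0.0, 0.0, 1.0]], 'D': [-0.126, 0.0, 0.0, 0.0, 0.0], 'R': [[-0.726, -0.687, -0.008], [-0.547, 0.586, -0.598], [0.416, -0.43, -0.801]], 't': [347.239, 417.592, 598.25]}
side {'mtx': [[522.964, 0.0, 274.944], [0.0, 522.964, 201.188], [0.0, 0.0, 1.0]], 'D': [-0.206, 0.0, 0.0, 0.0, 0.0], 'R': [[0.739, -0.674, 0.009], [-0.244, -0.28, -0.929], [0.629, 0.684, -0.371]], 't': [-501.678, 164.696, 597.077]}
{'mtx': array([[328.30140503,   0.        , 279.82041834],
       [  0.        , 328.30140503, 209.20677433],
       [  0.        ,   0.        ,   1.        ]]), 'D': array([0.00780338, 0.        , 0.        , 0.        , 0.        ]), 'T_tool_cam': array([[-2.15198567e-05, -9.47391747e-01, -3.20076361e-01,
         8.25660866e+01],
       [ 9.99999482e-01,  3.05187640e-04, -9.70556202e-04,
        -6.99297697e-01],
       [ 1.01718029e-03, -3.20076216e-01,  9.47391250e-01,
        -1.43161032e+02],
       [ 0.00000000e+00,  0.00000000e+00,  0.00000000e+00,
         1.00000000e+00]])}
```

View pics/scene0.png

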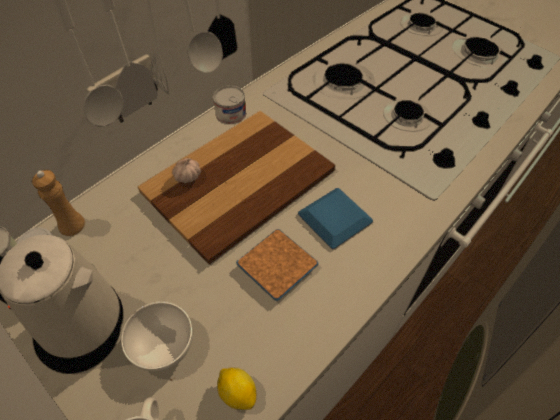

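View pics/side0.png

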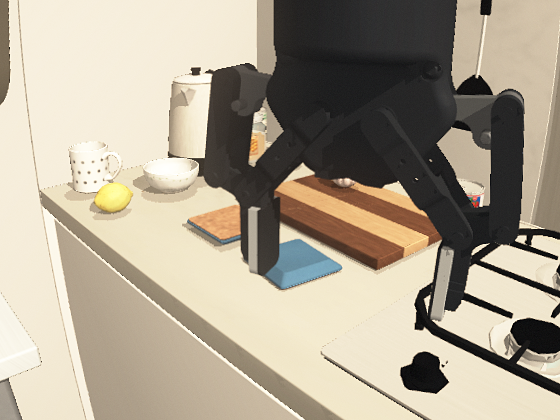

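The scene view shows the cork-up trivet centred near pixel (277,264). The blue one is near (336,217), and the board's front edge runs from about (212,260) to (335,167). The side view shows the gripper hiding part of the board. Next I'll measure.

```bash
cat > h.py <<'E'
import cv2,numpy as np
from bench import r,eyes
def ray(n,uv,z):
    c=eyes.get_calibration(n);uv=np.array(uv,float).reshape(-1,1,2)
    p=cv2.undistortPoints(uv,np.array(c["mtx"]),np.array(c["D"])).reshape(-1,2)
    d=np.c_[p,np.ones(len(p))]@np.array(c["R"]);o=-np.array(c["R"]).T@np.array(c["t"])
    return o+d*((z-o[2])/d[:,2])[:,None]
def big(m):
    cs,_=cv2.findContours(m,cv2.RETR_EXTERNAL,cv2.CHAIN_APPROX_NONE);return max(cs,key=cv2.contourArea)
E
python3 - <<'E'
from h import *
im=cv2.imread("pics/scene0.png");hsv=cv2.cvtColor(im,cv2.COLOR_BGR2HSV)
print(hsv[264,277],hsv[217,336],hsv[240,215],hsv[225,220],hsv[300,250],hsv[200,160])
roi=np.zeros(im.shape[:2],np.uint8);roi[225:305,230:325]=255
cork=cv2.bitwise_and(cv2.inRange(hsv,(3,90,60),(22,255,255)),roi)
# remove board brown: polygon below line
cv2.fillPoly(cork,[np.array([[200,275],[350,165],[200,150]])],0)
c=big(cork);rect=cv2.approxPolyDP(cv2.convexHull(c),5,True).reshape(-1,2);print("cork px",rect)
w=ray("scene",rect,19);print(np.round(w,1));print(np.linalg.norm(w-np.roll(w,1,0),axis=1))
wc=ray("scene",c.reshape(-1,2),19)[:,:2].astype(np.float32);print(cv2.minAreaRect(wc))
blue=cv2.inRange(hsv,(95,90,40),(115,255,255));roi[:]=0;roi[180:255,295:380]=255
c=big(cv2.bitwise_and(blue,roi));print("blue",cv2.minAreaRect(ray("scene",c.reshape(-1,2),5)[:,:2].astype(np.float32)))
bm=cv2.inRange(hsv,(3,80,20),(25,255,255));roi[:]=0;cv2.fillPoly(roi,[np.array([[130,190],[265,105],[345,165],[212,264]])],255)
c=big(cv2.bitwise_and(bm,roi));q=cv2.approxPolyDP(cv2.convexHull(c),6,True).reshape(-1,2);print("board",q)
w=ray("scene",q,21);print(np.round(w,1));print(np.linalg.norm(w-np.roll(w,1,0),axis=1))
v=cv2.resize(im[90:310,120:390],None,fx=2.8,fy=2.7,interpolation=cv2.INTER_CUBIC);cv2.imwrite("pics/z.png",v)
E
```

```text
[ 13 172 147] [96 97 97] [ 14 189  89] [ 11 178  93] [ 18  88 159] [ 11 165  88]
cork px [[279 230]
 [316 263]
 [274 297]
 [238 258]]
[[ 575.1 -102.4   19. ]
 [ 475.8  -95.3   19. ]
 [ 484.4    6.1   19. ]
 [ 587.1   -5.6   19. ]]
[ 97.56075856  99.58816351 101.82220431 103.43295963]
((530.9727172851562, -51.926998138427734), (113.20075988769531, 108.94705200195312), 87.85308074951172)
blue ((522.5128784179688, -209.05966186523438), (105.7060317993164, 105.9114990234375), 80.48097229003906)
board [[265 105]
 [345 165]
 [212 264]
 [130 190]]
[[ 849.9 -343.8   21. ]
 [ 587.  -320.    21. ]
 [ 611.4   36.5   21. ]
 [ 869.1   37.    21. ]]
[381.29199236 264.02566751 357.30673389 257.7016839 ]
```

View pics/z.png

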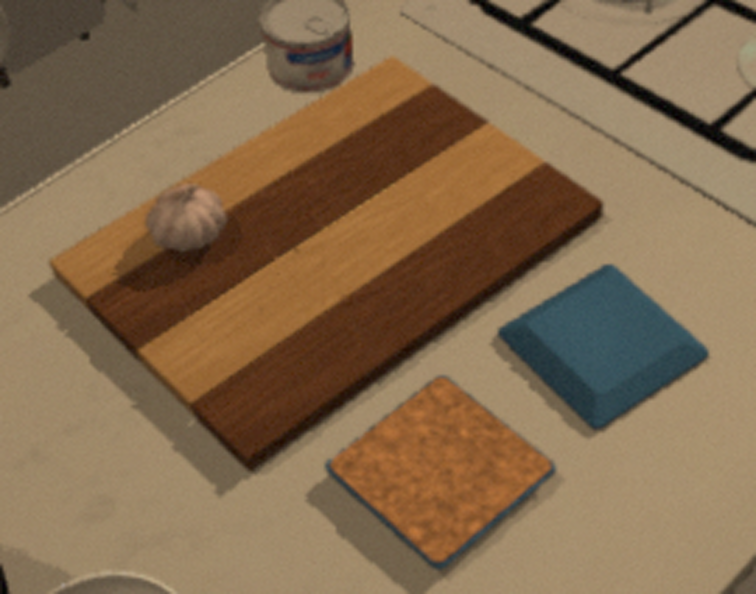

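The zoomed view gives board-edge corners at about (209.3,260) and (334.5,166). The cork corners are (277.9,229.6), (317.5,263), (277.1,297.4) and (237.1,262.2).

```bash
python3 - <<'E'
from h import *
b=ray("scene",[[209.5,259.5],[334.3,165.5]],21);print(b,np.linalg.norm(b[1]-b[0]),np.degrees(np.arctan2(*(b[0]-b[1])[:2])))
k=ray("scene",[[277.9,229.8],[317.5,263],[277.1,297],[237.1,262.4]],19);print(k,k.mean(0),np.linalg.norm(k-np.roll(k,1,0),axis=1))
d=(b[0]-b[1])[:2];d/=np.linalg.norm(d);n=np.array([-d[1],d[0]]) # d along +y; n toward -x
n=n if n[0]<0 else -n
print("edge dir",d,"n",n,"frame y of corners",(k[:,:2]-b.mean(0)[:2])@n,"x",(k[:,:2]-b.mean(0)[:2])@d)
u=ray("scene",[[120+607/2.8,90+265/2.7]],3+4);print("blue back corner",u)
E
```

```text
[[ 621.92707055   33.2695887    21.        ]
 [ 602.77147827 -303.18003236   21.        ]] 336.9944869342378 3.258588876666059
[[ 576.98771502 -101.30910095   19.        ]
 [ 473.79468323  -97.20954554   19.        ]
 [ 480.45498003    2.43299695   19.        ]
 [ 581.55551348    1.99746      19.        ]] [528.19822294 -48.52204738  19.        ] [103.40749643 103.27443132  99.86488786 101.10147158]
edge dir [0.05684245 0.99838316] n [-0.99838316  0.05684245] frame y of corners [ 37.21691339 140.47612742 139.49052548  38.52869834] x [ 31.58168284  29.80886518 129.6688893  134.98085856]
blue back corner [[ 565.67422354 -267.7367263     7.        ]]
```

```bash
cat >> h.py <<'E'
from scipy.spatial.transform import Rotation as Ro
def tgtR(t,yaw=-3.3): return Ro.from_euler("xyz",[180,0,yaw],degrees=True)*Ro.from_euler("y",t,degrees=True)
def plan(p,R,n,clos):
    s=r.sense();p0=s["tool_pos"];R0=Ro.from_euler("xyz",s["tcp_rot"],degrees=True)
    w=(R0.inv()*R).as_rotvec();rows=[]
    for i in range(n):
        Ri=R0*Ro.from_rotvec(w*i/n);d=Ri.inv().apply((np.array(p)-p0)/n)/1000
        rows.append([list(np.round(d,4)),list(np.round(w/n,4)),clos])
    print(str([[list(map(float,a)),list(map(float,b)),c] for a,b,c in rows]));print(np.round(p0,1),s["tcp_rot"].round(1),"step mm",np.linalg.norm(np.array(p)-p0)/n)
E
python3 -c "
from h import *
plan([425,-43.5,130],tgtR(25),14,0.45)"
```

```text
[[[0.0273, -0.0292, 0.0072], [-0.0067, 0.0307, 0.0294], 0.45], [[0.0262, -0.03, 0.0078], [-0.0067, 0.0307, 0.0294], 0.45], [[0.025, -0.0308, 0.0084], [-0.0067, 0.0307, 0.0294], 0.45], [[0.0239, -0.0316, 0.009], [-0.0067, 0.0307, 0.0294], 0.45], [[0.0226, -0.0323, 0.0095], [-0.0067, 0.0307, 0.0294], 0.45], [[0.0214, -0.033, 0.0099], [-0.0067, 0.0307, 0.0294], 0.45], [[0.0201, -0.0337, 0.0103], [-0.0067, 0.0307, 0.0294], 0.45], [[0.0187, -0.0344, 0.0107], [-0.0067, 0.0307, 0.0294], 0.45], [[0.0174, -0.035, 0.011], [-0.0067, 0.0307, 0.0294], 0.45], [[0.016, -0.0355, 0.0113], [-0.0067, 0.0307, 0.0294], 0.45], [[0.0146, -0.0361, 0.0116], [-0.0067, 0.0307, 0.0294], 0.45], [[0.0132, -0.0365, 0.0117], [-0.0067, 0.0307, 0.0294], 0.45], [[0.0117, -0.037, 0.0119], [-0.0067, 0.0307, 0.0294], 0.45], [[0.0103, -0.0374, 0.012], [-0.0067, 0.0307, 0.0294], 0.45]]
[ 212.2 -560.7  230.4] [-179.9   -0.    20.7] step mm 40.583145765401476
```

play_rows([
  [[0.027,-0.029,0.007],[-0.007,0.031,0.029],0.45],
  [[0.026,-0.03,0.008],[-0.007,0.031,0.029],0.45],
  [[0.025,-0.031,0.008],[-0.007,0.031,0.029],0.45],
  [[0.024,-0.032,0.009],[-0.007,0.031,0.029],0.45],
  [[0.023,-0.032,0.0095],[-0.007,0.031,0.029],0.45],
  [[0.021,-0.033,0.01],[-0.007,0.031,0.029],0.45],
  [[0.02,-0.034,0.01],[-0.007,0.031,0.029],0.45],
  [[0.019,-0.034,0.011],[-0.007,0.031,0.029],0.45],
], force=40)

```text
time: 1.1
tool_pos: [336.2, -256.9, 168.8]
tcp_rot: [178.9, -14.8, 6.8]
ft_force: [0.3, 0.2, 1.7]
finger_gap: 46.9
```

```bash
python3 -c "
from h import *
plan([425,-43.5,110],tgtR(25),8,0.45)"
```

```text
[[[0.0118, -0.0254, 0.0102], [-0.0051, 0.022, 0.021], 0.45], [[0.0111, -0.0257, 0.0104], [-0.0051, 0.022, 0.021], 0.45], [[0.0103, -0.0259, 0.0105], [-0.0051, 0.022, 0.021], 0.45], [[0.0095, -0.0262, 0.0106], [-0.0051, 0.022, 0.021], 0.45], [[0.0087, -0.0265, 0.0106], [-0.0051, 0.022, 0.021], 0.45], [[0.0079, -0.0267, 0.0107], [-0.0051, 0.022, 0.021], 0.45], [[0.0071, -0.0269, 0.0107], [-0.0051, 0.022, 0.021], 0.45], [[0.0063, -0.0271, 0.0107], [-0.0051, 0.022, 0.021], 0.45]]
[ 336.2 -256.9  168.8] [178.9 -14.8   6.8] step mm 29.80984046974635
```

play_rows([
  [[0.012,-0.0255,0.01],[-0.005,0.022,0.021],0.45],
  [[0.011,-0.0255,0.0105],[-0.005,0.022,0.021],0.45],
  [[0.01,-0.026,0.0105],[-0.005,0.022,0.021],0.45],
  [[0.0095,-0.026,0.0105],[-0.005,0.022,0.021],0.45],
  [[0.009,-0.0265,0.0105],[-0.005,0.022,0.021],0.45],
  [[0.008,-0.0265,0.0105],[-0.005,0.022,0.021],0.45],
  [[0.007,-0.027,0.0105],[-0.005,0.022,0.021],0.45],
  [[0.006,-0.027,0.0105],[-0.005,0.022,0.021],0.45],
])

```text
time: 2.1
tool_pos: [434.0, -36.9, 111.4]
tcp_rot: [-179.7, -24.9, -3.8]
ft_force: [0.0, -0.7, 0.3]
finger_gap: 47.4
```

```bash
python3 -c "
from h import *
plan([433,-44,16],tgtR(25),6,0.45)
im=eyes.snapshot('side');cv2.imwrite('pics/s1.png',im[:,:,::-1])
im=eyes.snapshot('wrist');cv2.imwrite('pics/w1.png',im[:,:,::-1])"
```

```text
[[[-0.0068, 0.0013, 0.0144], [-0.0003, 0.0003, -0.0014], 0.45], [[-0.0068, 0.0013, 0.0144], [-0.0003, 0.0003, -0.0014], 0.45], [[-0.0068, 0.0012, 0.0144], [-0.0003, 0.0003, -0.0014], 0.45], [[-0.0068, 0.0012, 0.0144], [-0.0003, 0.0003, -0.0014], 0.45], [[-0.0068, 0.0012, 0.0144], [-0.0003, 0.0003, -0.0014], 0.45], [[-0.0068, 0.0012, 0.0144], [-0.0003, 0.0003, -0.0014], 0.45]]
[434.  -36.9 111.4] [-179.7  -24.9   -3.8] step mm 15.940927151684788
```

View pics/s1.png

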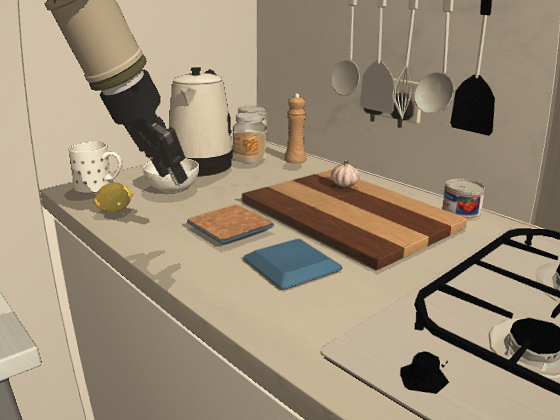

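The side view shows the gripper above and in front of the cork trivet, clear of the lemon and bowl. The cork corners are at about (187,224), (230,206), (273,224) and (224,239). I'll cross-check these against the scene measurement.

```bash
python3 -c "
from h import *
k=ray('side',[[187,223],[230,206],[273,224],[222,238]],19);print(k.round(1),k.mean(0))
print(ray('side',[[243,195],[379,262]],21).round(1),ray('scene',[[157,335],[238,388]],25).round(0))"
```

```text
[[ 4.671e+02 -1.250e+01  1.900e+01]
 [ 5.682e+02 -4.000e-01  1.900e+01]
 [ 5.737e+02 -1.105e+02  1.900e+01]
 [ 4.769e+02 -9.750e+01  1.900e+01]] [521.47645712 -55.21635617  19.        ]
[[ 617.8   23.    21. ]
 [ 595.8 -314.6   21. ]] [[574. 192.  25.]
 [415. 159.  25.]]
```

play_rows([
  [[-0.007,0.001,0.0145],[0,0,-0.001],0.45],
  [[-0.007,0.001,0.0145],[0,0,-0.001],0.45],
  [[-0.007,0.001,0.0145],[0,0,-0.001],0.45],
  [[-0.007,0.001,0.0145],[0,0,-0.001],0.45],
  [[-0.007,0.001,0.0145],[0,0,-0.001],0.45],
  [[-0.007,0.001,0.0145],[0,0,-0.001],0.45],
])

```text
time: 2.95
tool_pos: [449.2, -45.5, 16.9]
tcp_rot: [-179.9, -23.5, -2.9]
ft_force: [0.6, 0.4, 0.6]
finger_gap: 47.1
```

play_rows([
  [[-0.0045,0,0.0025],[0,0.02,0],0.45],
  [[-0.0045,0,0.0025],[0,0,0],0.45],
])

```text
time: 3.2
tool_pos: [452.8, -47.5, 8.5]
tcp_rot: [-179.8, -24.0, -3.0]
ft_force: [-0.1, 0.8, 0.7]
finger_gap: 47.0
```

```bash
python3 -c "
from h import *
im=eyes.snapshot('side')[130:280,60:320];cv2.imwrite('pics/s2.png',cv2.resize(im[:,:,::-1],None,fx=3,fy=3,interpolation=2))"
```

```text
(no output)
```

View pics/s2.png

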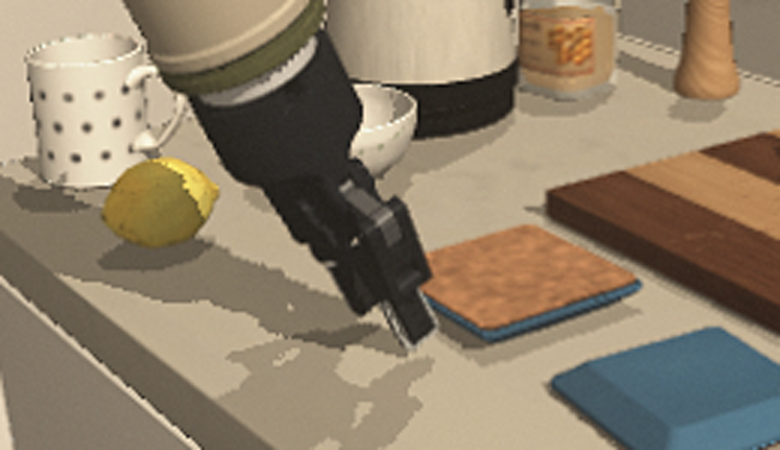

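The zoom shows the fingertips just in front of the trivet's near side and close to the worktop. The end of the finger is at about (425,343) in the crop. I'll probe downward for contact.

play_rows([
  [[-0.003,0.001,0.0015],[0,0.01,0],0.45],
  [[-0.002,0,0.0015],[0,0,0],0.45],
])

```text
time: 3.5
tool_pos: [454.8, -49.3, 4.1]
tcp_rot: [-179.8, -24.3, -3.0]
ft_force: [0.7, -0.5, 0.2]
finger_gap: 47.3
```

play_rows([
  [[-0.0015,0,0.0015],[0,0.01,0],0.45],
  [[-0.001,0,0.001],[0,0,0],0.45],
])

```text
time: 3.75
tool_pos: [457.6, -49.7, 1.2]
tcp_rot: [-179.8, -24.8, -3.0]
ft_force: [0.6, 0.1, 0.0]
finger_gap: 47.0
```

play_rows([
  [[0,0,0],[0,0,0],0.45],
  [[0,0,0],[0,0,0],0.45],
])

```text
time: 4.0
tool_pos: [457.6, -49.7, 1.2]
tcp_rot: [-179.8, -24.8, -2.9]
ft_force: [-0.0, 0.0, 0.1]
finger_gap: 47.0
```

play_rows([
  [[-0.004,0,0],[0,0,0],0.45],
  [[-0.004,0,0],[0,0,0],0.45],
])

```text
time: 4.25
tool_pos: [457.9, -49.9, 0.5]
tcp_rot: [-179.7, -24.7, -2.9]
ft_force: [-10.9, 6.9, 21.5]
finger_gap: 47.0
```

```bash
python3 -c "
from h import *
s=r.sense();print(s['joint_pos'].round(1),s['ft_force'],s['tool_pos'])"
```

```text
[-17.7 -23.7 143.   10.5  37.3  68.1] [-10.91625399   6.85827548  21.50082987] [457.85205089 -49.90808962   0.4594873 ]
```

play_rows([
  [[0.0036,0,-0.0006],[0,0,0],0.45],
  [[0.0036,0,0.0016],[0,0,0],0.45],
  [[0.0036,0,0.0016],[0,0,0],0.45],
  [[0.0036,0,0.0016],[0,0,0],0.45],
])

```text
time: 4.75
tool_pos: [472.8, -50.4, 2.3]
tcp_rot: [-179.7, -24.6, -2.9]
ft_force: [-2.1, -0.2, 0.7]
finger_gap: 47.3
```

play_rows([
  [[0.0036,0,0.0016],[0,0,0],0.45],
  [[0.0036,0,0.0016],[0,0,0],0.45],
  [[0.0036,0,0.0016],[0,0,0],0.45],
  [[0.0036,0,0.0016],[0,0,0],0.45],
])

```text
time: 5.25
tool_pos: [488.9, -51.1, 1.5]
tcp_rot: [-179.7, -24.5, -2.9]
ft_force: [-2.5, 0.3, 0.3]
finger_gap: 46.8
```

play_rows([
  [[0.0036,0,0.0016],[0,0,0],0.45],
  [[0.0036,0,0.0016],[0,0,0],0.45],
])

```text
time: 5.5
tool_pos: [497.3, -51.5, 1.6]
tcp_rot: [-179.7, -24.5, -2.9]
ft_force: [-1.9, 0.0, -0.6]
finger_gap: 46.7
```

play_rows([
  [[0.0036,0,0.0016],[0,0,0],0.45],
  [[0.0027,0,0.0012],[0,0,0],0.45],
])

```text
time: 5.75
tool_pos: [501.8, -51.3, 0.0]
tcp_rot: [-179.7, -24.1, -2.9]
ft_force: [-53.4, -2.4, 50.3]
finger_gap: 46.9
```

play_rows([
  [[0.0035,0,-0.004],[0,0,0],0.45],
  [[0.0035,0,-0.004],[0,0,0],0.45],
])

```text
time: 6.0
tool_pos: [501.3, -50.7, 7.2]
tcp_rot: [-179.6, -23.6, -2.9]
ft_force: [-4.4, -0.2, -0.4]
finger_gap: 47.0
```

```bash
python3 -c "
from h import *
im=eyes.snapshot('side')[130:280,60:320];cv2.imwrite('pics/s3.png',cv2.resize(im[:,:,::-1],None,fx=3,fy=3,interpolation=2))"
```

```text
(no output)
```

View pics/s3.png

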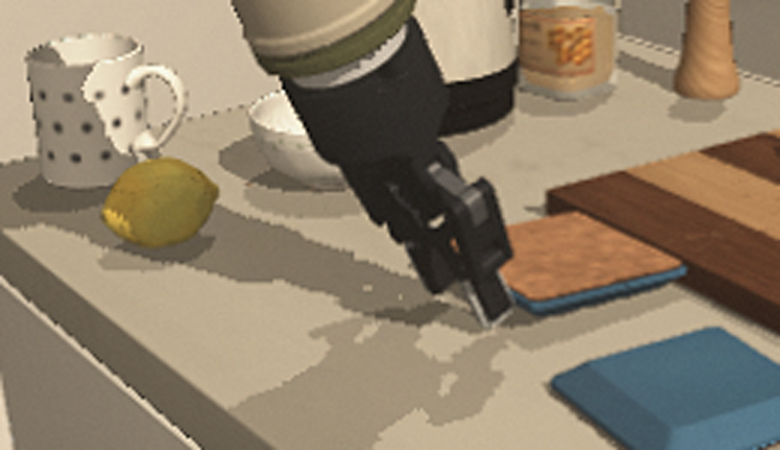

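The crop shows the trivet against the board, with its near side at about (530,305), but it hardly looks lifted. The fingertips seem to have slipped upward along the rim. I'll go low again, lean further and lift with more forward pressure.

play_rows([
  [[-0.003,0,0.0015],[0,0.04,0],0.45],
  [[-0.003,0,0.0015],[0,0.04,0],0.45],
  [[0,0,0],[0,0,0],0.45],
])

```text
time: 6.42
tool_pos: [497.8, -50.6, 2.5]
tcp_rot: [-179.6, -28.3, -3.0]
ft_force: [0.1, 0.4, 0.2]
finger_gap: 46.9
```

play_rows([
  [[0.0053,0,0.0028],[0,0,0],0.45],
  [[0.0047,0,-0.0003],[0,0,0],0.45],
  [[0.0047,0,-0.0003],[0,0,0],0.45],
])

```text
time: 6.8
tool_pos: [502.4, -50.1, 0.6]
tcp_rot: [-179.4, -26.8, -2.9]
ft_force: [-49.9, -6.0, 36.7]
finger_gap: 46.7
```

play_rows([
  [[0.005,0,-0.003],[0,0,0],0.45],
])

```text
time: 6.92
tool_pos: [501.7, -49.8, 2.3]
tcp_rot: [-179.4, -26.3, -2.9]
ft_force: [-12.6, -3.5, -1.0]
finger_gap: 47.2
```

play_rows([
  [[0.005,0,-0.003],[0,0,0],0.45],
])

```text
time: 7.05
tool_pos: [501.6, -49.7, 4.3]
tcp_rot: [-179.3, -25.8, -2.9]
ft_force: [-13.0, -5.1, -1.3]
finger_gap: 47.2
```

play_rows([
  [[0.005,0,-0.003],[0,0.03,0],0.45],
  [[0.005,0,-0.003],[0,0.03,0],0.45],
])

```text
time: 7.3
tool_pos: [502.3, -49.6, 8.8]
tcp_rot: [-179.2, -28.3, -3.0]
ft_force: [-12.5, -4.5, -0.5]
finger_gap: 46.9
```

play_rows([
  [[0.005,0,-0.003],[0,0.03,0],0.45],
  [[0.005,0,-0.003],[0,0.03,0],0.45],
])

```text
time: 7.55
tool_pos: [503.3, -49.6, 14.0]
tcp_rot: [-179.0, -31.1, -3.1]
ft_force: [-12.8, -4.0, 0.2]
finger_gap: 47.3
```

```bash
python3 -c "
from h import *
im=eyes.snapshot('side')[150:260,140:320];cv2.imwrite('pics/s4.png',cv2.resize(im[:,:,::-1],None,fx=4,fy=4,interpolation=2))"
```

```text
(no output)
```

View pics/s4.png

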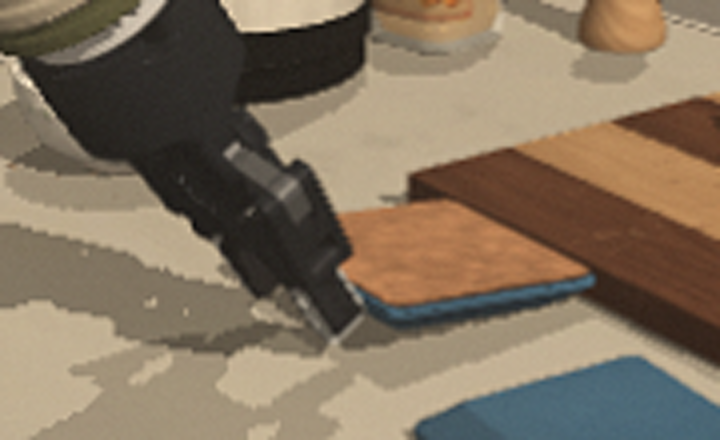

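The trivet's near side is clearly off the worktop now, with a shadow gap under the rim at about (400,318) and the far side on the board face. I'll keep lifting along the arc.

play_rows([
  [[0.007,0,-0.005],[0,0.04,0],0.45],
  [[0.008,0,-0.0055],[0,0.04,0],0.45],
  [[0.008,0,-0.006],[0,0.04,0],0.45],
])

```text
time: 7.98
tool_pos: [522.9, -51.2, 36.3]
tcp_rot: [-178.7, -36.7, -3.3]
ft_force: [-1.6, 0.8, -2.5]
finger_gap: 47.1
```

play_rows([
  [[0.0085,0,-0.006],[0,0.04,0],0.45],
  [[0.0085,0,-0.006],[0,0.04,0],0.45],
  [[0.0085,0,-0.006],[0,0.04,0],0.45],
])

```text
time: 8.35
tool_pos: [552.7, -55.2, 69.1]
tcp_rot: [-178.4, -42.9, -3.5]
ft_force: [-0.8, -0.6, 0.2]
finger_gap: 47.1
```

```bash
python3 -c "
from h import *
im=eyes.snapshot('side')[120:260,140:340];cv2.imwrite('pics/s5.png',cv2.resize(im[:,:,::-1],None,fx=4,fy=4,interpolation=2))"
```

```text
(no output)
```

View pics/s5.png

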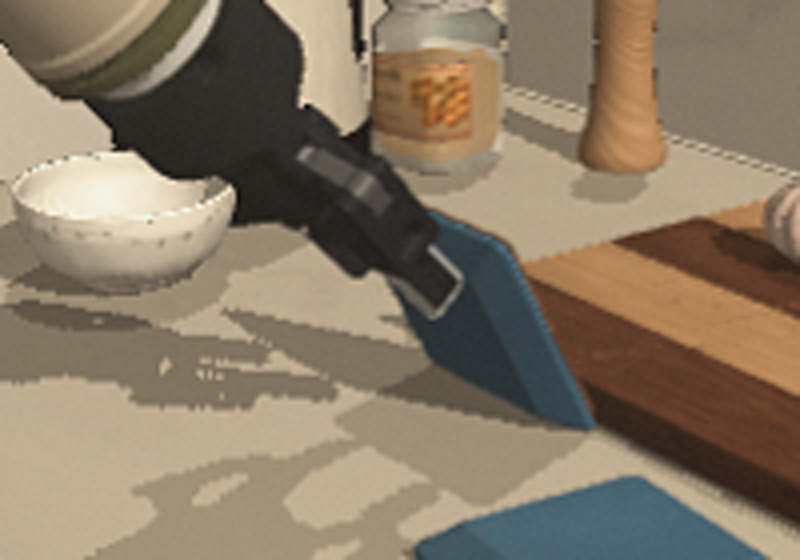

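The trivet now stands at about 60°, resting on its lower side at the board's front face. The fingertip is on its glazed face near (445,300). Now I'll push it forward and over.

play_rows([
  [[0.0085,0,0.004],[0,0,0],0.45],
  [[0.0085,0,0.004],[0,0,0],0.45],
  [[0.0085,0,0.004],[0,0,0],0.45],
  [[0.0085,0,0.004],[0,0,0],0.45],
])

```text
time: 8.9
tool_pos: [592.9, -57.6, 83.6]
tcp_rot: [-178.4, -43.0, -3.4]
ft_force: [0.5, 0.1, -0.7]
finger_gap: 46.8
```

play_rows([
  [[0.0085,0,0.004],[0,0,0],0.45],
  [[0.0085,0,0.004],[0,0,0],0.45],
  [[0.0085,0,0.004],[0,0,0],0.45],
])

```text
time: 9.28
tool_pos: [621.7, -58.8, 92.5]
tcp_rot: [-178.4, -43.0, -3.4]
ft_force: [0.1, -0.4, 1.0]
finger_gap: 47.1
```

play_rows([
  [[0.0075,0,0.006],[0,0,0],0.45],
  [[0.0075,0,0.006],[0,0,0],0.45],
  [[0.0075,0,0.006],[0,0,0],0.45],
  [[0,0,0],[0,0,0],0.45],
])

```text
time: 9.78
tool_pos: [653.3, -60.2, 95.2]
tcp_rot: [-178.4, -43.0, -3.4]
ft_force: [0.1, -0.8, -0.9]
finger_gap: 46.8
```

```bash
python3 -c "
from h import *
im=eyes.snapshot('side')[100:280,140:400];cv2.imwrite('pics/s6.png',cv2.resize(im[:,:,::-1],None,fx=3,fy=3,interpolation=2))"
```

```text
(no output)
```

View pics/s6.png

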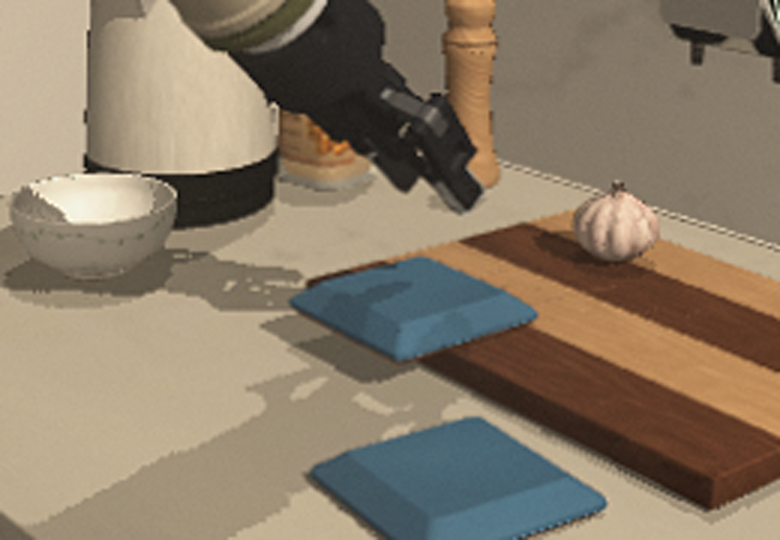

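The trivet lies flat on the board, glazed side up, overhanging the front edge by a fair bit. I'll move the arm up and measure the overhang.

play_rows([
  [[0,0,-0.03],[0,0,0],0.45],
  [[0,0,-0.03],[0,0,0],0.45],
  [[0,0,-0.03],[0,0,0],0.45],
])

```text
time: 10.2
tool_pos: [587.8, -58.1, 157.1]
tcp_rot: [-178.3, -42.5, -3.5]
ft_force: [0.9, -0.1, -0.0]
finger_gap: 47.1
```

```bash
python3 - <<'E'
from h import *
for n in("scene","side"):
    im=np.ascontiguousarray(eyes.snapshot(n)[:,:,::-1]);cv2.imwrite(f"pics/f_{n}.png",im)
    hsv=cv2.cvtColor(im,cv2.COLOR_BGR2HSV);m=cv2.inRange(hsv,(92,80,30),(115,255,255))
    cs,_=cv2.findContours(m,cv2.RETR_EXTERNAL,cv2.CHAIN_APPROX_NONE)
    for c in cs:
        if cv2.contourArea(c)>500:
            for z in(7,28):
                R=cv2.minAreaRect(ray(n,c.reshape(-1,2),z)[:,:2].astype(np.float32));print(n,z,R,c.reshape(-1,2).mean(0).round())
im=cv2.imread("pics/f_scene.png")[120:320,150:400];cv2.imwrite("pics/f.png",cv2.resize(im,None,fx=3,fy=3,interpolation=2))
E
```

```text
scene 7 ((522.8163452148438, -207.43650817871094), (103.47132110595703, 109.37610626220703), 81.08431243896484) [334. 222.]
scene 28 ((514.3870849609375, -194.14938354492188), (100.47443389892578, 106.20858764648438), 81.08444213867188) [334. 222.]
scene 7 ((644.4183349609375, -63.850067138671875), (110.62203216552734, 110.04588317871094), 87.0866470336914) [241. 227.]
scene 28 ((632.4674072265625, -54.72145080566406), (107.41822052001953, 106.85877990722656), 87.086669921875) [241. 227.]
side 7 ((521.4615478515625, -209.18081665039062), (116.7397689819336, 108.33837890625), 80.22666931152344) [287. 264.]
side 28 ((494.01983642578125, -236.90724182128906), (110.14923858642578, 102.22212219238281), 80.22666931152344) [287. 264.]
side 7 ((671.4937744140625, -16.230316162109375), (133.1221923828125, 118.61567687988281), 83.06958770751953) [277. 202.]
side 28 ((635.5821533203125, -54.84972381591797), (125.6068115234375, 111.9192886352539), 83.06958770751953) [277. 202.]
```

View pics/f.png

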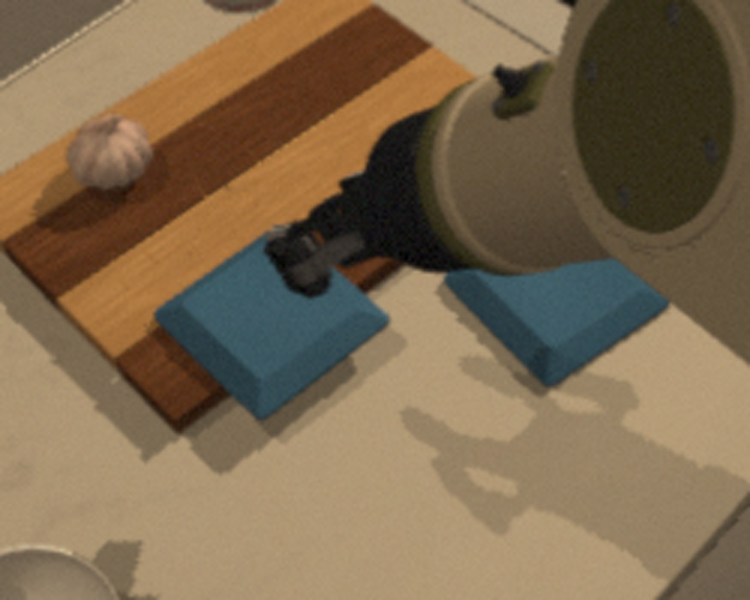

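play_rows([
  [[0,0,0],[0,0,0],0.45],
  [[0,0,0],[0,0,0],0.45],
])

```text
time: 10.55
tool_pos: [589.1, -58.7, 159.4]
tcp_rot: [-178.4, -42.8, -3.5]
ft_force: [1.1, 0.2, -0.5]
finger_gap: 46.8
```

```bash
python3 -c "
from h import *
print(r.hand_in())"
```

```text
the job is handed in; nothing more can be done
None
```

I pushed the cork-up trivet against the board's front edge, lifted its near side with the fingertips leaning forward, and tipped it over onto the board. I then moved the arm clear and handed the job in at about 10.6 s; no verdict was reported.

**Last checks:**
- **Tipped trivet:** in both camera views it lies flat on the board, glazed side up. Its centre is near (634, -55) mm, about 17 to 21 mm behind the front edge against the 5 mm needed. It sticks out over the front edge by roughly 35 mm. I left it there because the margin was enough and another push could have disturbed it.
- **Other trivet:** it measured within about 2 mm of where it started.
- **Arm:** it is well clear of everything, with about 1 N on the wrist. The highest wrist force I saw was about 73 N, during the push against the board.

**What went wrong or disagreed:**
- **First lift:** it slipped, so I lowered the fingers again, leaned further forward and pressed harder.
- **Joint 3:** it sat very close to its limit (143.0 of 143.12 degrees) during the approach.
- **Cameras:** the two views disagreed by about 4 mm on the board edge and about 7 mm in x and in y on the trivet's starting centre, where I had read the side-view corners by eye.

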